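Free the bench easel: drift out the stuck lock pin and prop the board up

ROBOT

A 6-joint arm with a two-finger parallel gripper is mounted at the origin on the work surface. World frame = base frame: x ahead of the robot, y to its left, z up, the work surface at z = 0. Lengths are in mm, angles in rad, forces in N, time in s.
With the tool pointing down it reaches from about 350 to 875 mm from the base axis. Payload 4.2 kg.
Tool frame: the origin (TCP) lies at the very end of the fingers, on their centre line; the grasp point (between the pads) lies 19 mm behind it; z points along the fingers, y is the line along which they close (so a half turn about z gives the same grasp; the last joint's range is limited). The gripper opens to 85 mm and grips with 20 to 120 N. Pads are 22 mm wide; open, the fingers measure 114 mm over their backs; the gripper's body (76 mm by 85 mm) begins 54 mm behind the grasp point. The pads swing forward as they close: fully open they stand 13 mm farther back than shut.
Start: joints at [-0.917, 0.385, 0.008, 0, -1.194, -0.259], TCP at [240.403, -576.893, 231.312] pointing down, gripper open.
Joint ranges: [-3.14, 3.14], [-1.21, 2.06], [-1.07, 1.41], [-3.16, 2.05], [-2.99, -0.16], [-3.1, 3.1]. Speed limits (rad/s): [2.79, 2.79, 3.14, 3.14, 3.14, 3.14].

INTERFACE

Orientations are given as a unit quaternion [x, y, z, w].
In Python, from bench import arm gives the robot as it stands.
- The arm moves only by the tool servo_tool, never from a script. Its argument "rows" is a list that holds one entry, the list of rows, each a list of 7 numbers: the finger opening in mm, from 0 to 85.4, then the shift along the tool's x, y, z in mm, then the turn, a rotation vector about the tool's x, y, z in rad. A call has 1 to 10 rows; each row is the pose to reach, as a shift and turn from the pose commanded when the call began, along the tool's axes at that moment; what a row does not reach only later rows make up. A row lasts 1/8 s, in which the tool goes at most 62.5 mm and 10.7 degrees, less where a joint would pass 70% of its speed; a pose out of reach is approached as far as the arm can. A call with a gripper value outside its range is refused whole. The fingers move at their own pace and stop on an object; the grip force is fixed at half the most. Time passes only in rows, so rows that repeat a pose let the fingers close. It gives the time, the measured TCP pose, the force, the opening and the grip force at its end, in the units of the state.
- arm.read_state(): the state, without advancing time (a new reading comes with each control period).
- arm.get_image(name): name is "side" or "top"; returns the picture (400x640x3 uint8, red, green, blue); there is no depth.
- arm.camera_params(name): a dict with "intrinsics" (3x3 intrinsics, pixels), "D" ([k1, k2, p1, p2, k3] as OpenCV has them; the pictures are not rectified), "R" (3x3) and "t" (3): a world point X has camera coordinates R X + t. Camera axes: x right, y down, z forward; pixel columns grow to the right and rows downward; lengths in mm; the calibration is good to about 2 mm. A picture is of the moment at which its call begins. camera_params takes no time and is no camera call.
- arm.job_done(): hands the job in; it is judged then, once.
The state is a dict: "clock": time; "joints": joint angles; "joint_vel": joint speeds; "joint_efforts": joint torques, N m; "position": TCP position; "ee_rot": TCP orientation; "contact_force": force on the tool from outside, world axes, zero at the start; "wrist_torque": the same for the moment, N m; "gripper_width": finger opening in mm; "grasp_force": force on a finger pad.
Only numpy, scipy, OpenCV 4.12 (cv2) and the standard library are available. Lean on these libraries where they do the work, as an engineer would, in place of code of your own. Each camera call takes 0.05 s, during which the arm holds its last target. There are 200 camera calls.

TASK

The folding easel on the carving bench is locked flat by a stuck brass pin in its blue block. Push the little red tray in under the block to catch the pin, take the steel drift punch (yellow collar) from the wooden tool rack, drive the pin down and out into the tray with it, and hang the punch upright in the rack again. Then swing the red prop leg up by its black grab bar, past over-centre, until it locks against its stop and the board stands on it; leave the tray with the pin under the block and do not disturb the other rack tools, the phone, the glue or the wood offcut.

Things in the scene. Friction and masses are not known exactly. Their poses are not given: they have to be found in the camera images.
- easel: Folding bench easel, fixed. Origin on the bench top below the leg's pivot; x runs from the board's hinge to the blue lock block, y sideways from the board to the side where the grab bar sticks out, z up. Board 245 x 130 mm at x -220 to 25, y -165 to -35 mm, top 74 mm high when flat; raised it reaches about 190 mm. The hinge line is at x -200 mm.
- block (a point): Centre of the blue lock block of the easel, 52 (x) x 40 (y) x 32 mm, underside 92 and top 124 mm above the bench, easel's axes. A column at x 24 to 46 mm from this point carries it; the column's foot starts at x 23 mm. The bench under the block is free for the tray, which comes in from the easel's +y side.
- tray_spot (a point): Where the tray's centre should stand, 15 mm above the bench, below the block (14 mm in x and 28 mm in y from the easel's origin), tray's y along the easel's y, handle outwards (+y). All right within 12 mm in x, 20 mm in y. A steel bearing 50 mm to -y stops the tray; headroom under the leg's hub 44 mm, under the block's pin 80 mm.
- hole_mouth (a point): Centre of the mouth of the vertical pin hole in the block's top face, 124 mm above the bench, easel's axes. The hole is 13.5 mm wide, with a chamfered mouth, and goes right through the 32 mm thick block.
- pin_center (a point): Middle of the brass lock pin, 12 mm diameter, 46 mm long, 35 g, loose; z along its axis. At first it stands in the hole, top 2 mm proud of the block, lower end 12 mm below it, where it blocks the leg's ear. A tight nip 12 to 20 mm below the block's top holds it: it slides under about 7 to 13 N. Pushed down 22 to 24 mm it comes free and drops; push to 28 mm below the block's top.
- tray_center (a point): Red plastic catch tray, 44 mm (its x) by 90 mm (its y) by 30 mm high, 3 mm walls, about 120 g, loose, open at the top. The point is at the tray's middle, 15 mm above its underside; z up; the handle is at its +y end.
- tray_handle (a point): Grip point on the tray's handle: an upright fin 12 mm thick (tray's x), 30 mm long (y), from 2 to 48 mm above the tray's underside. The point lies 35 mm above the underside and 61 mm from the tray's centre along +y. Tray's axes.
- rack: Wooden tool rack, fixed, 175 (x) by 60 (y) by 66 mm high, with three 19 mm through holes at x -55, 0 and 55 mm (y 0), in each a tool hanging by its collar. Origin at the centre of its underside. The drift's hole varies; put it back in the one it came from.
- drift_grip (a point): Steel drift punch, 126 mm long, 120 g, hanging upright in the rack: 7 mm diameter from the tip to 45 mm, then up to 12 mm, yellow collar 24 mm diameter at 60 to 66 mm, round grip 14 mm diameter at 66 to 126 mm. The point is on the axis in the grip, 94 mm above the tip (100 mm above the bench in the rack); z from tip to grip end. Its two neighbours have wooden handles and end 120 mm above the bench.
- drift_tip (a point): Centre of the drift's flat tip, 94 mm below its grip point; z from tip to grip end. Hung in the rack, its collar on the rack's top, the tip is 6 mm above the bench.
- leg_pivot (a point): Centre of the red leg's pivot, 55 mm above the bench, above the easel's origin. The leg turns about the easel's y axis through this point.
- grab_bar (a point): Middle of the leg's black grab bar: round, 16 mm diameter, 64 mm long, level along the easel's y, 58 mm to +y of the leg's pivot, turning with the leg at 110 mm radius. Folded it lies at the pivot's height, 110 mm to the easel's -x; free above and on both sides. The sleeve spins freely on its rod, so it can be pinched from above and led along its arc. Leg's axes.
- leg (a joint): Angle of the prop leg, rad: 0 folded (pointing to the easel's -x), growing as the bar rises and comes over towards +x; 1.35 is the stop, nearly upright. The leg raises the board; weight and a spring press it back to folded (10 to 15 N at the bar at first, less later) until over-centre at about 1.0, then on to the stop, where it stays. With the pin in it turns 0.2 at most.
- awl: Bystander: awl with a wooden handle hanging in the rack. Origin at its tip.
- gouge: Bystander: gouge with a dark wooden handle hanging in the rack. Origin at its tip.
- phone: Bystander: black phone, 75 x 150 x 9 mm, lying flat. Origin under its centre.
- glue: Bystander: glue bottle, 52 mm diameter, 130 mm high. Origin under its centre.
- offcut: Bystander: wood offcut, 110 x 55 x 22 mm. Origin under its centre.

How it is judged (in metres and radians):
On the way, in this order (a step that is already met when the one before it is completed fails the run):
1. the catch tray stands on the bench under the lock block (x of tray_center in the frame of easel between -0.002 and 0.03 m and y of tray_center in the frame of easel between -0.012 and 0.052 m and z of tray_center in the frame of easel between 0 and 0.022 m and angle between tray_center's own z axis and vertical below 0.1 rad), for 0.2 s.
2. the drift punch pushes the pin down in its hole (at least 6 mm) (z of pin_center in the frame of hole_mouth between -0.05 and -0.027 m and contact force between drift and pin above 1 N), for 0.05 s.
3. the pin has dropped into the tray (x of pin_center in the frame of tray_center between -0.022 and 0.022 m and y of pin_center in the frame of tray_center between -0.045 and 0.045 m and z of pin_center in the frame of tray_center between -0.012 and 0.03 m), for 0.2 s.
4. the drift punch hangs upright in the rack again, let go (x of drift_tip in the frame of rack between -0.09 and 0.09 m and y of drift_tip in the frame of rack between -0.03 and 0.03 m and z of drift_tip in the frame of rack between -0.005 and 0.012 m and angle between drift_tip's own z axis and vertical below 0.15 rad and not (contact force between the fingers and drift above 0.2 N)), for 0.2 s.
5. the prop leg is swung past over-centre on to its stop (value of joint leg above 1.27 rad), for 0.2 s.
At the end, for the whole second after the job is handed in: Leg on its stop past over-centre (above 1.27 rad); pin in the tray; tray upright on the bench under the block (centre at x -2 to 30, y -12 to 52 mm of the easel); drift punch hanging upright (within 0.15 rad) in the rack, collar down on it; all at rest (all of step 1 and all of step 3 and value of joint leg above 1.27 rad and linear speed of drift below 0.03 m/s and linear speed of pin below 0.05 m/s and x of drift_tip in the frame of rack between -0.09 and 0.09 m and y of drift_tip in the frame of rack between -0.03 and 0.03 m and z of drift_tip in the frame of rack between -0.005 and 0.012 m and angle between drift_tip's own z axis and vertical below 0.15 rad); the robot touches nothing.
It fails at once if another tool in the rack, the phone, the glue or the offcut is moved more than 40 mm (distance of any of awl, gouge, phone, glue, offcut from where it was at the start of the episode above 0.04 m).
It also fails if it takes over 72 s, if anything falls off the work surface, if the arm or the gripper's body presses on something with over 40 N, if the wrist force passes 120 N, or if a joint passes its speed limit or range.

## Working session

There is one attempt and no reset: what is moved stays moved. The work goes in short steps, Python scripts to look and compute and a tool call to move; the robot and the scene stay as the last step left them, time stands still between calls to the robot, and variables do not carry over. Pictures are saved under pics/ and viewed, at most 10 in all, crops included, and the job is handed in when it is done.

Besides the shell and the picture viewer there is one more tool, called as name(argument=value, ...), one argument or row to a line, values as JSON. servo_tool: Moves the arm, as the interface text tells. Its arguments: {"type":"object","properties":{"rows":{"type":"array"}},"required":["rows"]}

```bash
mkdir -p pics; python3 - <<'E'
from bench import arm
import cv2
for n in("top","side"):
    cv2.imwrite(f"pics/{n}0.png",arm.get_image(n)[:,:,::-1])
    p=arm.camera_params(n);print(n,p)
s=arm.read_state();print(s)
E
```

```text
top {'intrinsics': array([[514.70664982,   0.        , 313.3724874 ],
       [  0.        , 514.70664982, 200.87310194],
       [  0.        ,   0.        ,   1.        ]]), 'D': array([-0.13168301,  0.        ,  0.        ,  0.        ,  0.        ]), 'R': array([[ 0.02894635, -0.99943442, -0.01711578],
       [-0.99753174, -0.0277869 , -0.06448503],
       [ 0.06397296,  0.01894014, -0.99777188]]), 't': array([  22.11084704,  592.2103414 , 1616.79568189])}
side {'intrinsics': array([[501.84921404,   0.        , 315.05379031],
       [  0.        , 501.84921404, 192.05584652],
       [  0.        ,   0.        ,   1.        ]]), 'D': array([-0.00640088,  0.        ,  0.        ,  0.        ,  0.        ]), 'R': array([[ 0.99082475, -0.13497455, -0.0069412 ],
       [-0.09563773, -0.66391924, -0.74166345],
       [ 0.0954973 ,  0.73552234, -0.67073627]]), 't': array([-580.25973375,  151.57905974, 1573.13815777])}
{'clock': 0.1, 'joints': array([-9.17410663e-01,  3.85486668e-01,  6.75456758e-03, -4.14933922e-04,
       -1.19400218e+00, -2.58617857e-01]), 'joint_vel': array([-0.00125094, -0.00086499,  0.00332682, -0.00070985,  0.00072259,
       -0.00032984]), 'joint_efforts': array([-4.44693005e-04, -3.93321419e+01,  1.88928187e+01,  4.19797406e+00,
       -2.61732894e-03, -3.68970859e-06]), 'position': array([ 240.19066035, -576.43748605,  230.32661963]), 'ee_rot': array([-1.96029572e-01,  9.80597487e-01,  9.54884533e-04, -2.53565116e-04]), 'contact_force': array([ 0.14441207, -0.14357167,  0.10184888]), 'wrist_torque': array([ 0.03311652, -0.0340439 ,  0.02449593]), 'grasp_force': 0.0, 'gripper_width': 85.13706991659124}
```

View pics/top0.png

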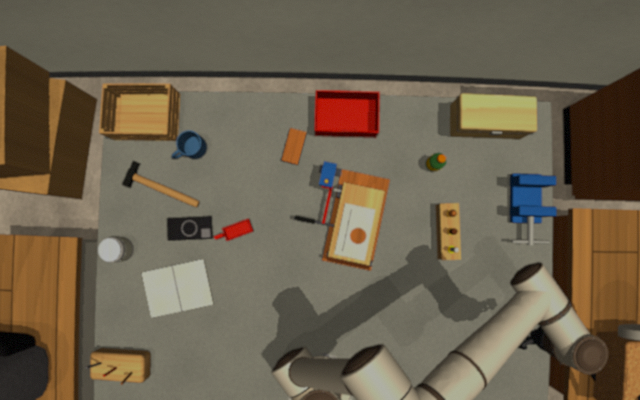

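View pics/side0.png

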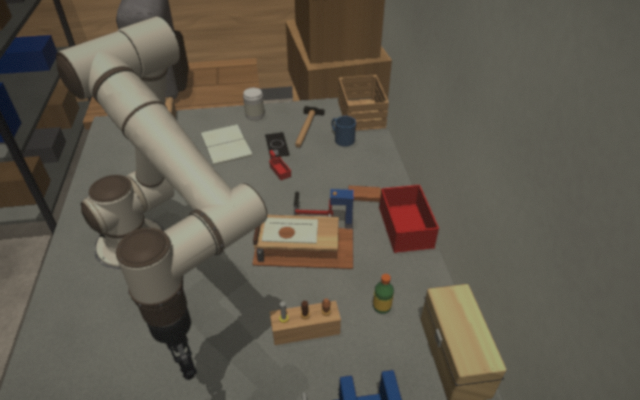

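Top view shows the easel around (355,215), its blue block at (328,174), the grab bar at (303,219), the tray at (237,230) with its handle at (218,236), and the rack at (449,231). The drift appears to be at the robot-side end (453,250). I'll enlarge these.

```bash
python3 - <<'E'
import cv2,numpy as np
t=cv2.imread("pics/top0.png");s=cv2.imread("pics/side0.png")
def c(im,x,y,w,h,k):return cv2.resize(im[y:y+h,x:x+w],None,fx=k,fy=k,interpolation=cv2.INTER_CUBIC)
a=c(t,280,150,120,130,4)      # 480x520
b=c(t,205,205,60,50,5)        # 300x250
d=c(t,425,190,60,54+16,4)       # 240x280
o=np.zeros((530,790,3),np.uint8);o[:520,:480]=a;o[:250,485:785]=b;o[250:530,485:725]=d
cv2.imwrite("pics/topc.png",o)
a=c(s,245,180,120,95,4) #480x380
b=c(s,255,125,50,60,5) #250x300
d=c(s,260,285,90,65,5) #450x325 -> 
o=np.zeros((600,790,3),np.uint8);o[:380,:480]=a;o[:300,485:735]=b
d=c(s,260,285,90,65,3.3);o[380:380+d.shape[0],:d.shape[1]]=d
cv2.imwrite("pics/sidec.png",o)
E
```

```text
(no output)
```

View pics/topc.png

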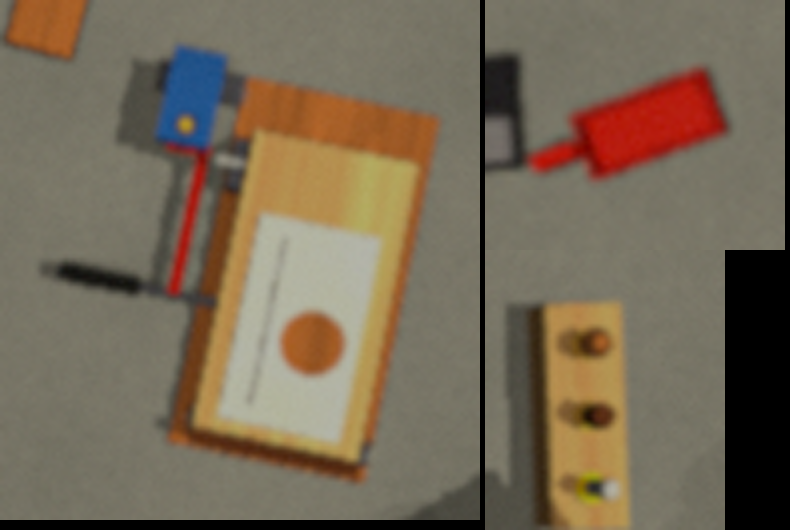

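View pics/sidec.png

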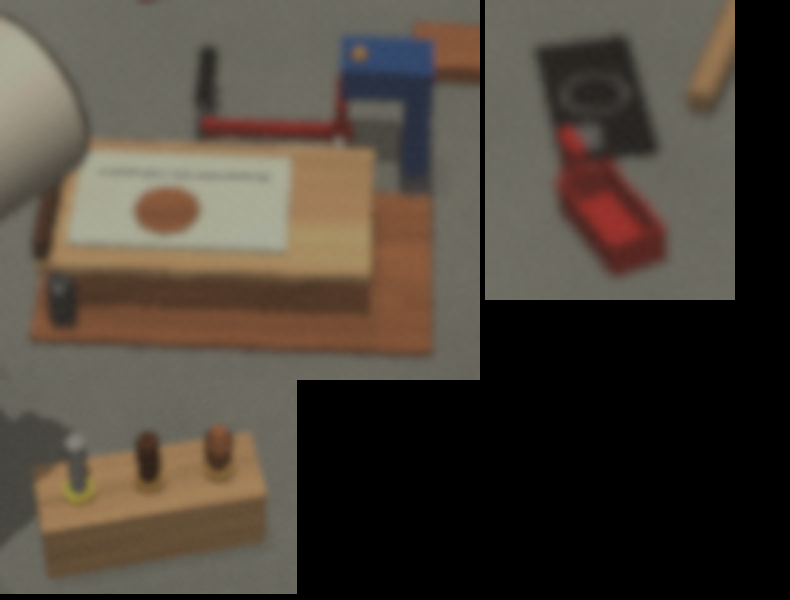

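Enlarged views show the board-top corners, block corners, pin top, bar, rack tools and tray rim. The drift is at the robot-side (−x) rack hole. Fitting the poses now.

```bash
cat > fit.py <<'E'
import cv2,numpy as np
from scipy.optimize import least_squares
from bench import arm
P={n:arm.camera_params(n) for n in("top","side")}
def proj(n,X):
    p=P[n];return cv2.projectPoints(np.array(X,float).reshape(-1,3),cv2.Rodrigues(p["R"])[0],p["t"],p["intrinsics"],p["D"])[0].reshape(-1,2)
def un(c,ox,oy,k,dx=0,dy=0):
    return np.array([ox+(c[0]-dx+.5)/k-.5,oy+(c[1]-dy+.5)/k-.5])
def W(q,L):
    c,s=np.cos(q[2]),np.sin(q[2]);L=np.array(L,float)
    return np.array([q[0]+c*L[0]-s*L[1],q[1]+s*L[0]+c*L[1],L[2]])
def solve(q0,obs,name,loss="soft_l1"):
    f=lambda q:np.concatenate([(proj(n,W(q,L(q) if callable(L) else L))[0]-px)*w for n,L,px,w in obs])
    r=least_squares(f,q0,loss=loss,x_scale=[10,10,.1]+[10]*(len(q0)-3))
    e=f(r.x).reshape(-1,2);print(name,np.round(r.x,3));print(np.round(e,1).tolist());return r.x
E
cat > f1.py <<'E'
from fit import *
A=lambda *c:un(c,280,150,4);S=lambda *c:un(c,245,180,4)
o=[]
for c,L in[((257,130),(25,-35,74)),((420,162),(25,-165,74)),((358,462),(-220,-165,74)),((193,432),(-220,-35,74))]:o.append(("top",L,A(*c),1))
for c,L in[((375,148),(25,-35,74)),((374,262),(25,-165,74)),((52,268),(-220,-165,74))]:o.append(("side",L,S(*c),1))
for c,a,b in[((157,140),-26,20),((209,148),-26,-20),((180,46),46,20),((228,56),46,-20)]:o.append(("top",lambda q,a=a,b=b:(q[3]+a,q[4]+b,124),A(*c),1))
for c,a,b in[((343,37),-26,20),((433,40),46,20),((433,70),46,-20),((343,68),-26,-20)]:o.append(("side",lambda q,a=a,b=b:(q[3]+a,q[4]+b,124),S(*c),1))
h=lambda q:(q[5],q[6],126)
o+=[("top",h,A(186,124),1),("side",h,S(360,53),1),("top",(-110,58,55),A(98,278),.5),("side",(-110,58,55),S(206,78),.5)]
q=solve([560,-60,-.2,26,28,14,28],o,"easel")
print("hole",W(q,(q[5],q[6],124)),"nominal14,28",W(q,(14,28,124)),"bar",W(q,(-110,58,55)))
B=lambda *c:un(c,205,205,5,485);T=lambda *c:un(c,255,125,5,485)
o=[("top",(-22,45,30),B(596,178),1),("top",(22,45,30),B(573,117),1),("top",(22,-45,30),B(708,68),1),("top",(-22,-45,30),B(730,130),1),
("top",(0,76,48),B(530,163),.7),("side",(22,-45,30),T(662,226),1),("side",(-22,-45,30),T(612,246),1)]
t=solve([450,250,.3],o,"tray");print("handle",W(t,(0,61,35)))
D=lambda *c:un(c,425,190,4,485,250);R=lambda *c:un(c,260,285,3.3,0,380)
o=[("top",(55,0,120),D(596,343),1),("top",(0,0,120),D(600,415),1),("top",(-55,0,132),D(610,489),1),("side",(-55,0,132),R(76,439),1),("side",(-55,0,72),R(79,490),1),("side",(55,0,120),R(218,432),1),("side",(0,0,120),R(148,438),1),
("top",(87.5,-30,66),D(621,303),1),("top",(87.5,30,66),D(545,306),1),("side",(-87.5,30,66),R(34,483),1),("side",(87.5,30,66),R(253,435),1),("side",(87.5,-30,66),R(267,493),1),("side",(-87.5,-30,66),R(45,527),1)]
r=solve([480,-400,0],o,"rack");print("drift",W(r,(-55,0,100)))
E
python3 f1.py
```

```text
easel [ 6.33514e+02 -1.44010e+01 -1.70000e-01  2.17240e+01  1.37130e+01
  1.05950e+01  1.48880e+01]
[[-0.4, -1.3], [0.3, -1.0], [0.6, 2.4], [0.1, 1.5], [0.3, -2.0], [0.5, 1.2], [-3.4, -2.1], [0.8, -0.4], [1.0, 0.2], [-0.2, -0.4], [0.9, -0.3], [-0.8, -1.3], [-0.1, -1.7], [0.1, -0.5], [-0.9, -0.4], [0.7, -0.1], [-0.3, -1.7], [0.7, -0.5], [0.4, -0.6]]
hole [646.46855829  -1.51390017 124.        ] nominal14,28 [652.03757915  10.83541137 124.        ] bar [534.87805311  61.32942544  55.        ]
tray [4.94034e+02 2.74596e+02 3.71000e-01]
[[0.2, 0.4], [0.3, -0.5], [-0.1, -0.3], [0.0, 0.5], [0.6, 0.1], [0.5, -0.6], [-0.6, -0.7]]
handle [471.89094056 331.43473516  35.        ]
rack [ 5.06560e+02 -3.91313e+02  6.20000e-02]
[[2.6, -0.3], [2.4, 0.1], [1.8, 0.2], [-0.2, 0.0], [0.1, -1.4], [0.3, -2.4], [-0.0, -0.5], [0.9, -0.3], [0.8, -0.4], [-0.3, -5.5], [-0.8, -2.3], [0.2, -0.7], [-0.5, 1.0]]
drift [ 451.66608583 -394.73443692  100.        ]
```

```bash
python3 - <<'E'
from fit import *
for n in("top","side"):
    print(n,proj(n,[(240.2,-576.4,230.3),(240.2,-576.4,303)]), np.linalg.det(P[n]["R"]))
# per-camera residual check with nominal block (26,28)
q=(633.5,-14.4,-.17)
import cv2
im=cv2.imread("pics/side0.png");t=cv2.imread("pics/top0.png")
cv2.imwrite("pics/chk.png",np.hstack([cv2.resize(im[300:400,130:230],None,fx=4,fy=4,interpolation=2),cv2.resize(t[300:400,480:580],None,fx=4,fy=4,interpolation=2)]))
E
```

```text
top [[528.39796351 327.40302021]
 [538.96358408 332.13280789]] 1.0000000000000002
side [[183.99771767 359.77037059]
 [177.12567522 340.33160223]] 1.0
```

View pics/chk.png

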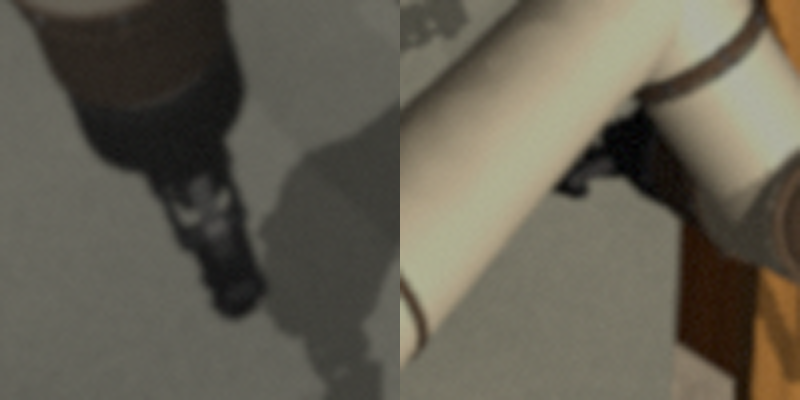

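The check crop shows the fingertips at about (189,375) in the side view, and the top view is partly hidden by the arm. I'll check consistency by triangulating features seen in both views, using colour centroids.

```bash
cat > tri.py <<'E'
from fit import *
def tri(a,b):
    f=lambda X:np.concatenate([proj("top",X)[0]-a,proj("side",X)[0]-b])
    r=least_squares(f,[550,0,60],x_scale=[100,100,100]);return r.x,r.fun
if __name__=="__main__":
    t=cv2.imread("pics/top0.png");s=cv2.imread("pics/side0.png")
    def cen(im,x,y,w,h,fn):
        c=cv2.resize(im[y:y+h,x:x+w],None,fx=4,fy=4,interpolation=2).astype(int);m=fn(c[...,0],c[...,1],c[...,2])
        v,u=np.nonzero(m);return np.array([x+(u.mean()+.5)/4-.5,y+(v.mean()+.5)/4-.5]),(x+u.min()/4,x+u.max()/4,y+v.min()/4,y+v.max()/4),len(u)/16
    br=lambda b,g,r:(r>b+50)&(g>b+25);br2=lambda b,g,r:(r>b+20)&(r>100)
    ye=lambda b,g,r:(r>120)&(g>120)&(g-b>70)
    blu=lambda b,g,r:(b>r+40)&(b>g+20)
    red=lambda b,g,r:(r>g+60)&(r>b+60)
    spot=lambda b,g,r:(r>g+40)&(r>b+50)&(g<130)
    for nm,ta,sa,fn in[("pin",(318,174,18,14),(328,185,14,14),br2),("paperdisc",(345,222,25,25),(272,222,30,22),lambda b,g,r:(r>g+25)&(r>b+45)),("collar",(440,242,20,16),(272,310,20,20),ye),("block",(310,155,40,40),(325,180,40,60),blu),("tray",(210,212,50,32),(260,145,40,40),red)]:
        a,ba,na=cen(t,*ta,fn);b,bb,nb=cen(s,*sa,fn)
        X,e=tri(a,b);print(nm,a.round(1),np.round(ba,1),na,b.round(1),np.round(bb,1),nb,"->",X.round(1),e.round(1))
    A=lambda *c:un(c,280,150,4);S=lambda *c:un(c,245,180,4)
    D=lambda *c:un(c,425,190,4,485,250);R=lambda *c:un(c,260,285,3.3,0,380)
    for nm,a,b in[("b25-35",A(257,130),S(375,148)),("b25-165",A(420,162),S(374,262)),("awl",D(596,340),R(218,430)),("gouge",D(600,415),R(148,436)),("drift",D(610,489),R(76,439)),("bk",A(157,140),S(343,37)),("bk2",A(228,56),S(433,70))]:
        X,e=tri(a,b);print(nm,X.round(1),e.round(1))
E
python3 tri.py
```

```text
pin [325.9 183.4] [321.5 335.8 179.2 187.8] 24.0625 [334.4 192.9] [333.2 336.2 192.  194.5] 6.875 -> [642.6   0.9 116.4] [ 0.2 -1.4 -1.4  0.2]
paperdisc [357.7 235.5] [349.8 369.8 227.8 246.8] 212.125 [285.4 233.3] [272.  294.2 227.  243.8] 150.75 -> [ 484.1 -101.1   66.4] [-0.   0.4  0.4 -0. ]
collar [450.8 249.1] [447.8 454.5 244.5 254.2] 30.6875 [281.1 319.7] [279.8 283.8 318.  321.2] 5.625 -> [ 447.1 -392.9   56.5] [-0.1  1.2  1.  -0.1]
block [327.5 173.2] [319.  336.2 161.8 186.5] 297.4375 [343.1 194. ] [331.  352.2 189.8 198.8] 133.6875 -> [671.9  -3.1 112.1] [ 0.1 -0.6 -0.7  0.1]
tray [235.3 230. ] [213.8 252.8 219.  240.5] 443.9375 [278.5 166.2] [270.2 287.5 150.5 174.5] 121.4375 -> [491.2 286.2  11.3] [-0.   0.1  0.1 -0. ]
b25-35 [650.2 -54.7  67. ] [ 0.  -0.4 -0.4  0. ]
b25-165 [ 627.9 -180.    77.8] [ 0.  -0.4 -0.3  0. ]
awl [ 562.3 -383.4  106.4] [-0.   0.4  0.3 -0. ]
gouge [ 507.  -385.8  112.7] [ 0. -0. -0.  0.]
drift [ 452.1 -390.7  126.5] [ 0.  -0.1 -0.1  0. ]
bk [636.   21.9 115.9] [ 0.1 -0.6 -0.6  0.1]
bk2 [699.1 -29.5 119.6] [ 0.  -0.1 -0.1  0. ]
```

```bash
cat > f2.py <<'E'
from fit import *
A=lambda *c:un(c,280,150,4);S=lambda *c:un(c,245,180,4)
B=lambda *c:un(c,205,205,5,485);T=lambda *c:un(c,255,125,5,485)
D=lambda *c:un(c,425,190,4,485,250);R=lambda *c:un(c,260,285,3.3,0,380)
# params: easel 0:3, tray 3:6, rack 6:9, bx,by 9,10, offsets 11:15
o=[]
def ad(n,i,L,px,w=1):o.append((n,i,L,px,w))
for c,L in[((257,130),(25,-35,74)),((420,162),(25,-165,74)),((358,462),(-220,-165,74)),((193,432),(-220,-35,74))]:ad("top",0,L,A(*c))
for c,L in[((375,148),(25,-35,74)),((374,262),(25,-165,74))]:ad("side",0,L,S(*c))
for c,a,b in[((157,140),-26,20),((209,148),-26,-20),((180,46),46,20),((228,56),46,-20)]:ad("top",0,("b",a,b,124),A(*c))
for c,a,b in[((343,37),-26,20),((433,40),46,20),((433,70),46,-20),((343,68),-26,-20)]:ad("side",0,("b",a,b,124),S(*c))
ad("top",0,("b",-12,0,126),A(186,124),2);ad("side",0,("b",-12,0,126),S(360,53),2)
ad("top",0,(-110,58,55),A(98,278));ad("side",0,(-110,58,55),S(206,78))
for c,L in[((596,178),(-22,45,30)),((573,117),(22,45,30)),((708,68),(22,-45,30)),((730,130),(-22,-45,30)),((530,163),(0,76,48))]:ad("top",3,L,B(*c))
for c,L in[((662,226),(22,-45,30)),((612,246),(-22,-45,30))]:ad("side",3,L,T(*c))
for c,L in[((596,341),(55,0,120)),((600,415),(0,0,120)),((610,489),(-55,0,132)),((621,303),(87.5,-30,66)),((545,306),(87.5,30,66))]:ad("top",6,L,D(*c))
for c,L in[((76,439),(-55,0,132)),((79,490),(-55,0,72)),((218,430),(55,0,120)),((148,436),(0,0,120)),((253,435),(87.5,30,66)),((267,493),(87.5,-30,66)),((45,527),(-87.5,-30,66))]:ad("side",6,L,R(*c))
def f(p,pr=True):
    e=[]
    for n,i,L,px,w in o:
        if L[0]=="b":L=(p[9]+L[1],p[10]+L[2],L[3])
        e.append((proj(n,W(p[i:i+3],L))[0]+(p[11:13] if n=="top" else p[13:15])-px)*w)
    e=np.concatenate(e);return np.concatenate([e,p[11:15]*1.0]) if pr else e
p0=np.array([633,-14,-.17,494,274,.37,506,-391,.06,26,20,0,0,0,0.])
r=least_squares(f,p0,loss="soft_l1",x_scale=[10,10,.1]*3+[10,10]+[1]*4)
p=r.x;print(p.round(3));e=f(p,False).reshape(-1,2)
for (n,i,L,px,w),q in zip(o,e):print(n,i,L,q.round(1))
E_,T_,R_=p[:3],p[3:6],p[6:9]
print("hole",W(E_,(p[9]-12,p[10],124)),"bar",W(E_,(-110,58,55)),"handle",W(T_,(0,61,35)),"drift",W(R_,(-55,0,100)))
E
python3 f2.py
```

```text
[ 6.31989e+02 -1.60690e+01 -1.70000e-01  4.94426e+02  2.72520e+02
  3.73000e-01  5.06781e+02 -3.89549e+02  3.90000e-02  2.36970e+01
  1.50160e+01 -1.01200e+00  1.13000e-01  1.10000e-01  9.24000e-01]
top 0 (25, -35, 74) [-0.8 -0.7]
top 0 (25, -165, 74) [-0.2 -0.4]
top 0 (-220, -165, 74) [0.1 3. ]
top 0 (-220, -35, 74) [-0.4  2.2]
side 0 (25, -35, 74) [-0.  -0.6]
side 0 (25, -165, 74) [0.2 2.6]
top 0 ('b', -26, 20, 124) [ 0.  -0.5]
top 0 ('b', -26, -20, 124) [0.2 0.1]
top 0 ('b', 46, 20, 124) [-1.  -0.5]
top 0 ('b', 46, -20, 124) [ 0.1 -0.4]
side 0 ('b', -26, 20, 124) [-0.4 -0.3]
side 0 ('b', 46, 20, 124) [ 0.2 -0.6]
side 0 ('b', 46, -20, 124) [0.5 0.6]
side 0 ('b', -26, -20, 124) [-0.6  0.7]
top 0 ('b', -12, 0, 126) [0.6 0.2]
side 0 ('b', -12, 0, 126) [-0.4 -0.8]
top 0 (-110, 58, 55) [ 0.8 -0.4]
side 0 (-110, 58, 55) [0.5 0.1]
top 3 (-22, 45, 30) [-0.2  0.4]
top 3 (22, 45, 30) [-0.1 -0.5]
top 3 (22, -45, 30) [-0.5 -0.3]
top 3 (-22, -45, 30) [-0.3  0.4]
top 3 (0, 76, 48) [0.5 0.1]
side 3 (22, -45, 30) [0.8 0.6]
side 3 (-22, -45, 30) [-0.3  0.6]
top 6 (55, 0, 120) [1.4 0.3]
top 6 (0, 0, 120) [0.9 0.1]
top 6 (-55, 0, 132) [-0.2  0.2]
top 6 (87.5, -30, 66) [-0.1 -0.1]
top 6 (87.5, 30, 66) [-0.1 -0.6]
side 6 (-55, 0, 132) [-0.1 -0.1]
side 6 (-55, 0, 72) [ 0.1 -1.5]
side 6 (55, 0, 120) [ 0.5 -1. ]
side 6 (0, 0, 120) [0.1 0.4]
side 6 (87.5, 30, 66) [-0.3 -1.3]
side 6 (87.5, -30, 66) [0.2 0.3]
side 6 (-87.5, -30, 66) [-0.8  0.6]
hole [646.05331768  -3.24371755 124.        ] bar [533.36294431  59.67353463  55.        ] handle [472.16975408 329.31505587  35.        ] drift [ 451.82337603 -391.71071267  100.        ]
```

```bash
cat > plan.py <<'E'
"""plan.py 'x,y,z,yaw,open[,step[,hold]]' ... : rows for servo_tool, in calls of 10; keeps the commanded pose in cmd.json
yaw = world direction of tool y; step mm per row"""
import sys,json,os,numpy as np
c=json.load(open("cmd.json")) if os.path.exists("cmd.json") else [240.403,-576.893,231.312,1.9654]
way=[];p=np.array(c)
for a in sys.argv[1:]:
    v=[float(x) for x in a.split(",")];t=np.array(v[:4]);st=v[5] if len(v)>5 else 55;h=int(v[6]) if len(v)>6 else 0
    n=max(1,int(np.ceil(max(np.linalg.norm(t[:3]-p[:3])/st,abs(t[3]-p[3])/.17))))
    way+=[(p+(t-p)*(k+1)/n,v[4]) for k in range(n)]+[(t,v[4])]*h;p=t
for i in range(0,len(way),10):
    y=c[3];R=np.array([[np.sin(y),np.cos(y),0],[-np.cos(y),np.sin(y),0],[0,0,-1]]) # columns: tool x,y,z
    rows=[]
    for q,o in way[i:i+10]:
        d=R.T@(q[:3]-c[:3]);rows.append([o]+[round(float(x),1) for x in d]+[0,0,round(float(y-q[3]),3)])
    c=[float(x) for x in np.array(c[:3])+R@np.array(rows[-1][1:4])]+[y-rows[-1][6]]
    print(json.dumps(rows))
json.dump(c,open("cmd.json","w"));print("cmd",np.round(c,3))
E
python3 plan.py 470,-250,230,2.7,45,55 470.4,334,180,3.515,45,55
```

```text
[[45.0, 42.2, 26.7, 0.2, 0, 0, -0.092], [45.0, 84.4, 53.4, 0.3, 0, 0, -0.184], [45.0, 126.6, 80.1, 0.5, 0, 0, -0.275], [45.0, 168.8, 106.8, 0.7, 0, 0, -0.367], [45.0, 211.0, 133.4, 0.8, 0, 0, -0.459], [45.0, 253.2, 160.1, 1.0, 0, 0, -0.551], [45.0, 295.4, 186.8, 1.1, 0, 0, -0.643], [45.0, 337.6, 213.5, 1.3, 0, 0, -0.735], [45.0, 358.1, 262.5, 5.9, 0, 0, -0.809], [45.0, 378.5, 311.5, 10.4, 0, 0, -0.883]]
[[45.0, 50.8, 15.3, 4.5, 0, 0, -0.074], [45.0, 101.7, 30.6, 9.1, 0, 0, -0.148], [45.0, 152.5, 45.9, 13.6, 0, 0, -0.222], [45.0, 203.3, 61.2, 18.2, 0, 0, -0.296], [45.0, 254.2, 76.5, 22.7, 0, 0, -0.37], [45.0, 305.0, 91.8, 27.3, 0, 0, -0.444], [45.0, 355.9, 107.2, 31.8, 0, 0, -0.518], [45.0, 406.7, 122.5, 36.4, 0, 0, -0.593], [45.0, 457.5, 137.8, 40.9, 0, 0, -0.667]]
cmd [470.364 333.982 180.012   3.515]
```

```bash
rm cmd.json; sed -i 's/\[\[np.sin(y),np.cos(y),0\],\[-np.cos(y),np.sin(y),0\]/[[-np.sin(y),np.cos(y),0],[np.cos(y),np.sin(y),0]/' plan.py
python3 plan.py 470,-250,230,2.7,45,55 470.4,334,180,3.515,45,55
```

```text
[[45.0, -42.2, 26.7, 0.2, 0, 0, -0.092], [45.0, -84.4, 53.4, 0.3, 0, 0, -0.184], [45.0, -126.6, 80.1, 0.5, 0, 0, -0.275], [45.0, -168.8, 106.8, 0.7, 0, 0, -0.367], [45.0, -211.0, 133.4, 0.8, 0, 0, -0.459], [45.0, -253.2, 160.1, 1.0, 0, 0, -0.551], [45.0, -295.4, 186.8, 1.1, 0, 0, -0.643], [45.0, -337.6, 213.5, 1.3, 0, 0, -0.735], [45.0, -358.1, 262.5, 5.9, 0, 0, -0.809], [45.0, -378.5, 311.5, 10.4, 0, 0, -0.883]]
[[45.0, -50.8, 15.3, 4.5, 0, 0, -0.074], [45.0, -101.7, 30.6, 9.1, 0, 0, -0.148], [45.0, -152.5, 45.9, 13.6, 0, 0, -0.222], [45.0, -203.3, 61.2, 18.2, 0, 0, -0.296], [45.0, -254.2, 76.5, 22.7, 0, 0, -0.37], [45.0, -305.0, 91.8, 27.3, 0, 0, -0.444], [45.0, -355.9, 107.2, 31.8, 0, 0, -0.518], [45.0, -406.7, 122.5, 36.4, 0, 0, -0.593], [45.0, -457.5, 137.8, 40.9, 0, 0, -0.667]]
cmd [470.364 333.982 180.012   3.515]
```

servo_tool(
  rows=[
    [[45,-42.2,26.7,0.2,0,0,-0.092],[45,-84.4,53.4,0.3,0,0,-0.184],[45,-126.6,80.1,0.5,0,0,-0.275],[45,-168.8,106.8,0.7,0,0,-0.367],[45,-211,133.4,0.8,0,0,-0.459],[45,-253.2,160.1,1,0,0,-0.551],[45,-295.4,186.8,1.1,0,0,-0.643],[45,-337.6,213.5,1.3,0,0,-0.735],[45,-358.1,262.5,5.9,0,0,-0.809],[45,-378.5,311.5,10.4,0,0,-0.883]],
  ],
)

```text
clock: 1.35
position: [469.8, -142.1, 220.2]
ee_rot: [-0.597, 0.802, 0.0, -0.0]
contact_force: [0.2, 0.9, -0.3]
gripper_width: 45.5
grasp_force: 0.0
```

servo_tool(
  rows=[
    [[45,-50.8,15.3,4.5,0,0,-0.074],[45,-101.7,30.6,9.1,0,0,-0.148],[45,-152.5,45.9,13.6,0,0,-0.222],[45,-203.3,61.2,18.2,0,0,-0.296],[45,-254.2,76.5,22.7,0,0,-0.37],[45,-305,91.8,27.3,0,0,-0.444],[45,-355.9,107.2,31.8,0,0,-0.518],[45,-406.7,122.5,36.4,0,0,-0.593],[45,-457.5,137.8,40.9,0,0,-0.667],[45,-457.5,137.8,40.9,0,0,-0.667]],
  ],
)

```text
clock: 2.6
position: [469.7, 337.0, 178.6]
ee_rot: [0.827, -0.562, -0.0, 0.001]
contact_force: [-0.1, 0.5, -0.1]
gripper_width: 44.7
grasp_force: 0.0
```

```bash
python3 - <<'E'
from fit import *
s=arm.read_state();print(s["clock"],s["position"],s["ee_rot"],s["gripper_width"],s["joints"].round(2))
t=arm.get_image("top")[:,:,::-1];q=arm.get_image("side")[:,:,::-1]
cv2.imwrite("pics/top1.png",t);cv2.imwrite("pics/side1.png",q)
cv2.imwrite("pics/v1.png",np.hstack([cv2.resize(q[95:195,230:330],None,fx=4,fy=4,interpolation=2),cv2.resize(t[190:290,170:270],None,fx=4,fy=4,interpolation=2)]))
print(proj("side",s["position"]),proj("top",s["position"]))
E
```

```text
2.6 [469.65701325 336.95334879 178.57004793] [ 8.27330232e-01 -5.61715377e-01 -1.29887571e-04  7.11237913e-04] 44.73780591709138 [ 0.9   0.35 -0.19 -0.   -1.04 -0.52]
[[268.60637648 120.36189197]] [[207.91654717 236.53254977]]
```

View pics/v1.png

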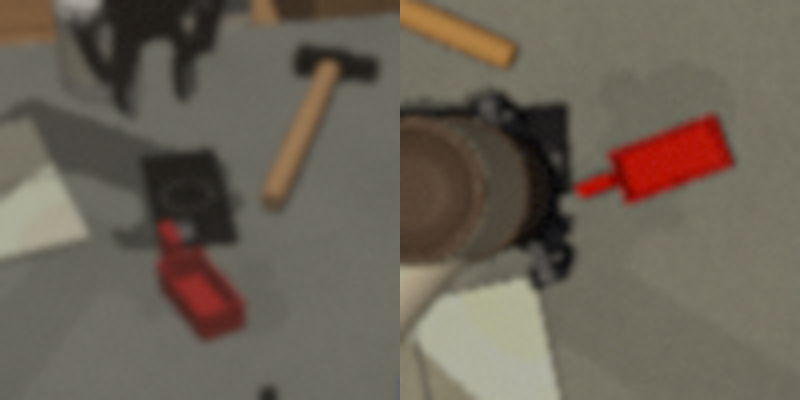

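Side view has the fingertips at about (268.6,120.1), where the TCP should project, so the calibration holds. The top view shows the gripper in line with the handle at (197,236). Descending onto the handle.

```bash
python3 plan.py 470.4,334,60,3.515,45,50 470.4,334,18,3.515,45,20,1 ; python3 -c "
import json;print(json.load(open('cmd.json')))"
```

```text
[[45.0, -0.0, -0.0, 40.0, 0, 0, 0.0], [45.0, -0.0, -0.0, 80.0, 0, 0, 0.0], [45.0, -0.0, -0.0, 120.0, 0, 0, 0.0], [45.0, -0.0, -0.0, 134.0, 0, 0, 0.0], [45.0, -0.0, -0.0, 148.0, 0, 0, 0.0], [45.0, -0.0, -0.0, 162.0, 0, 0, 0.0], [45.0, -0.0, -0.0, 162.0, 0, 0, 0.0]]
cmd [470.364 333.982  18.012   3.515]
[470.36369799083616, 333.9816023366691, 18.012, 3.5153999999999996]
```

servo_tool(
  rows=[
    [[45,0,0,40,0,0,0],[45,0,0,80,0,0,0],[45,0,0,120,0,0,0],[45,0,0,140,0,0,0],[45,0,0,162,0,0,0],[45,0,0,162,0,0,0]],
  ],
)

```text
clock: 3.45
position: [469.5, 331.7, 16.8]
ee_rot: [0.826, -0.564, -0.0, 0.002]
contact_force: [-0.1, 1.2, -0.1]
gripper_width: 44.9
grasp_force: 0.0
```

servo_tool(
  rows=[
    [[6,0,0,0,0,0,0],[6,0,0,0,0,0,0],[6,0,0,0,0,0,0],[6,0,0,0,0,0,0]],
  ],
)

```text
clock: 3.95
position: [470.9, 334.5, 19.3]
ee_rot: [0.826, -0.563, 0.0, -0.001]
contact_force: [0.4, -1.2, 6.4]
gripper_width: 10.6
grasp_force: 60.9
```

```bash
python3 - <<'E'
from fit import *
for c in [(288,128),(307,131),(301,165),(282,160),(213.5,216),(213,241)]:
    z=22 if c[0]>250 else 9
    print(c,least_squares(lambda X:proj("top",(X[0],X[1],z))[0]+[-1,.1]-c,[700,60]).x.round(0))
E
python3 plan.py 470.4,334,24,3.515,6,20 680.8,200,24,2.972,6,45 660.6,82,21,2.972,6,25 660.6,82,17.5,2.972,6,20,1
```

```text
(288, 128) [824. 124.]
(307, 131) [816.  63.]
(301, 165) [705.  78.]
(282, 160) [720. 140.]
(213.5, 216) [535. 356.]
(213, 241) [454. 354.]
[[6.0, -0.0, -0.0, -6.0, 0, 0, 0.0], [6.0, 33.6, -24.5, -6.0, 0, 0, 0.091], [6.0, 67.2, -49.0, -6.0, 0, 0, 0.181], [6.0, 100.8, -73.5, -6.0, 0, 0, 0.272], [6.0, 134.4, -98.0, -6.0, 0, 0, 0.362], [6.0, 168.0, -122.5, -6.0, 0, 0, 0.453], [6.0, 201.6, -147.0, -6.0, 0, 0, 0.543], [6.0, 222.1, -134.6, -5.4, 0, 0, 0.543], [6.0, 242.6, -122.2, -4.8, 0, 0, 0.543], [6.0, 263.1, -109.8, -4.2, 0, 0, 0.543]]
[[6.0, 23.9, -0.0, 0.6, 0, 0, 0.0], [6.0, 47.8, 0.0, 1.2, 0, 0, 0.0], [6.0, 47.8, 0.0, 4.7, 0, 0, 0.0], [6.0, 47.8, 0.0, 4.7, 0, 0, 0.0]]
cmd [660.607  82.028  17.512   2.972]
```

servo_tool(
  rows=[
    [[6,0,0,-6,0,0,0],[6,33.6,-24.5,-6,0,0,0.091],[6,67.2,-49,-6,0,0,0.181],[6,100.8,-73.5,-6,0,0,0.272],[6,134.4,-98,-6,0,0,0.362],[6,168,-122.5,-6,0,0,0.453],[6,201.6,-147,-6,0,0,0.543],[6,222.1,-134.6,-5.4,0,0,0.543],[6,242.6,-122.2,-4.8,0,0,0.543],[6,263.1,-109.8,-4.2,0,0,0.543]],
  ],
)

```text
clock: 5.2
position: [667.1, 128.0, 22.0]
ee_rot: [-0.645, 0.764, 0.0, -0.001]
contact_force: [0.7, 0.1, -1.1]
gripper_width: 10.6
grasp_force: 59.9
```

servo_tool(
  rows=[
    [[6,12,0,0.6,0,0,0],[6,30,0,1,0,0,0],[6,47.8,0,1.2,0,0,0],[6,47.8,0,3,0,0,0],[6,47.8,0,4.7,0,0,0],[6,47.8,0,4.7,0,0,0]],
  ],
)

```text
clock: 5.95
position: [660.2, 80.9, 19.3]
ee_rot: [-0.645, 0.764, -0.001, -0.001]
contact_force: [-2.6, -5.0, 8.5]
gripper_width: 10.7
grasp_force: 61.2
```

```bash
python3 - <<'E'
from fit import *
s=arm.read_state();print(s["clock"],s["position"],s["ee_rot"],s["contact_force"],s["gripper_width"])
t=arm.get_image("top")[:,:,::-1];q=arm.get_image("side")[:,:,::-1]
cv2.imwrite("pics/top2.png",t);cv2.imwrite("pics/side2.png",q)
cv2.imwrite("pics/v2.png",np.hstack([cv2.resize(q[150:250,290:390],None,fx=4,fy=4,interpolation=2),cv2.resize(t[130:230,260:360],None,fx=4,fy=4,interpolation=2)]))
E
```

```text
5.95 [660.23384779  80.89034292  19.25735637] [-6.45303069e-01  7.63925151e-01 -5.97449389e-04 -1.39858791e-03] [-2.62664111 -5.0028181   8.4718567 ] 10.729745708275571
```

View pics/v2.png

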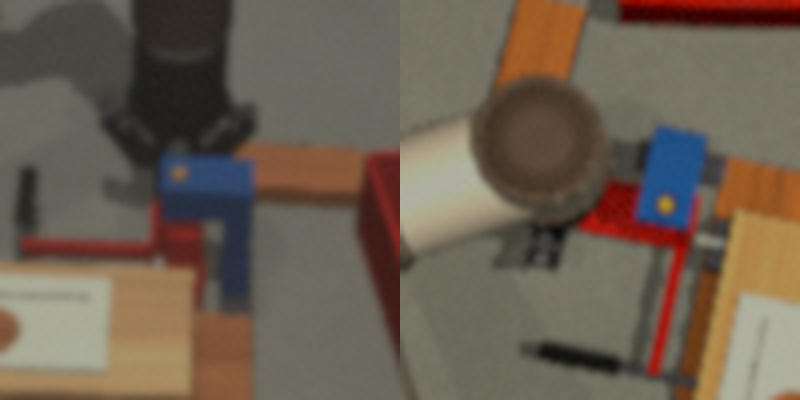

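```bash
python3 - <<'E'
from fit import *
q=(646.05+20*.169,-3.24+20*.986,-.17)
for L in[(-22,-45,30),(22,-45,30),(-22,20,30),(22,20,30),(-22,45,30)]:
    X=W(q,L);a=proj("top",X)[0]+[-1,.1];b=proj("side",X)[0]+[.1,.9]
    print(L,"top crop",(a-[260,130])*4+[400,0]+1.5,"side crop",(b-[290,150])*4+1.5)
h=proj("top",(646.05,-3.24,126))[0]+[-1,.1];print((h-[260,130])*4+[400,0]+1.5)
h=proj("side",(646.05,-3.24,126))[0]+[.1,.9];print((h-[290,150])*4+1.5)
E
```

```text
(-22, -45, 30) top crop [691.60241609 250.38412024] side crop [148.99267104 281.66061583]
(22, -45, 30) top crop [702.43623797 196.05660297] side crop [204.43586339 282.75133069]
(-22, 20, 30) top crop [610.9585519  234.29714977] side crop [150.36711724 225.2232164 ]
(22, 20, 30) top crop [621.93319037 180.05508659] side crop [204.18502947 226.23681308]
(-22, 45, 30) top crop [579.98887419 228.12497463] side crop [150.87441057 204.3875751 ]
[667.25978912 204.42576481]
[179.17836298 171.37014288]
```

Tray sits under the block: top view has its corner at (331,191), within about 5 mm of the plan. The side view shows it below the pin. Releasing and going to the rack.

```bash
python3 plan.py 660.6,82,17.5,2.972,32,20,2 660.6,84,90,2.972,32,30 660.6,84,200,2.972,45,50 451.8,-391.7,185,1.62,50,55,1
```

```text
[[32.0, 0.0, 0.0, 0.0, 0, 0, 0.0], [32.0, 0.0, 0.0, 0.0, 0, 0, 0.0], [32.0, 0.0, 0.0, 0.0, 0, 0, 0.0], [32.0, -0.6, 0.1, -24.2, 0, 0, 0.0], [32.0, -1.3, 0.2, -48.3, 0, 0, 0.0], [32.0, -1.9, 0.3, -72.5, 0, 0, 0.0], [45.0, -1.9, 0.3, -109.2, 0, 0, 0.0], [45.0, -1.9, 0.3, -145.8, 0, 0, 0.0], [45.0, -1.9, 0.3, -182.5, 0, 0, 0.0], [50.0, 48.5, 12.9, -181.0, 0, 0, 0.136]]
[[50.0, 51.6, 5.6, 1.5, 0, 0, 0.135], [50.0, 103.3, 11.3, 3.0, 0, 0, 0.27], [50.0, 154.9, 16.9, 4.5, 0, 0, 0.405], [50.0, 206.5, 22.5, 6.0, 0, 0, 0.54], [50.0, 258.2, 28.1, 7.5, 0, 0, 0.676], [50.0, 309.8, 33.7, 9.0, 0, 0, 0.811], [50.0, 361.5, 39.4, 10.5, 0, 0, 0.946], [50.0, 413.1, 45.0, 12.0, 0, 0, 1.081], [50.0, 464.8, 50.6, 13.5, 0, 0, 1.216], [50.0, 464.8, 50.6, 13.5, 0, 0, 1.216]]
cmd [ 451.801 -391.725  185.012    1.62 ]
```

servo_tool(
  rows=[
    [[32,0,0,0,0,0,0],[32,0,0,0,0,0,0],[32,0,0,0,0,0,0],[32,-0.6,0.1,-24.2,0,0,0],[32,-1.3,0.2,-48.3,0,0,0],[32,-1.9,0.3,-72.5,0,0,0],[45,-1.9,0.3,-109.2,0,0,0],[45,-1.9,0.3,-145.8,0,0,0],[45,-1.9,0.3,-182.5,0,0,0],[50,48.5,12.9,-181,0,0,0.136]],
  ],
)

```text
clock: 7.3
position: [642.6, 38.8, 202.0]
ee_rot: [-0.592, 0.806, -0.002, 0.004]
contact_force: [0.3, -1.1, -0.1]
gripper_width: 49.9
grasp_force: 0.0
```

servo_tool(
  rows=[
    [[50,51.6,5.6,1.5,0,0,0.135],[50,103.3,11.3,3,0,0,0.27],[50,154.9,16.9,4.5,0,0,0.405],[50,206.5,22.5,6,0,0,0.54],[50,258.2,28.1,7.5,0,0,0.676],[50,309.8,33.7,9,0,0,0.811],[50,361.5,39.4,10.5,0,0,0.946],[50,413.1,45,12,0,0,1.081],[50,464.8,50.6,13.5,0,0,1.216],[50,464.8,50.6,13.5,0,0,1.216]],
  ],
)

```text
clock: 8.55
position: [450.2, -394.2, 184.4]
ee_rot: [-0.022, 1.0, 0.0, -0.0]
contact_force: [0.3, 1.2, 0.5]
gripper_width: 50.3
grasp_force: 0.0
```

```bash
python3 - <<'E'
from fit import *
s=arm.read_state();print(s["clock"],s["position"],s["ee_rot"],s["contact_force"],s["gripper_width"])
t=arm.get_image("top")[:,:,::-1];q=arm.get_image("side")[:,:,::-1]
cv2.imwrite("pics/top3.png",t);cv2.imwrite("pics/side3.png",q)
a=cv2.resize(q[255:345,240:340],None,fx=4,fy=4,interpolation=2);b=cv2.resize(t[140:230,270:370],None,fx=4,fy=4,interpolation=2)
cv2.imwrite("pics/v3.png",np.hstack([a,b]))
p=s["position"]
print(proj("side",p)[0]+[.1,.9],proj("side",(451.8,-391.7,132))[0]+[.1,.9])
E
```

```text
8.55 [ 450.16557183 -394.18150392  184.37902001] [-2.23386729e-02  9.99750392e-01  1.24387366e-04 -3.49917425e-04] [0.32589657 1.16593797 0.53661132] 50.285355700234625
[280.81704276 290.36877576] [282.51404606 302.43818081]
```

View pics/v3.png

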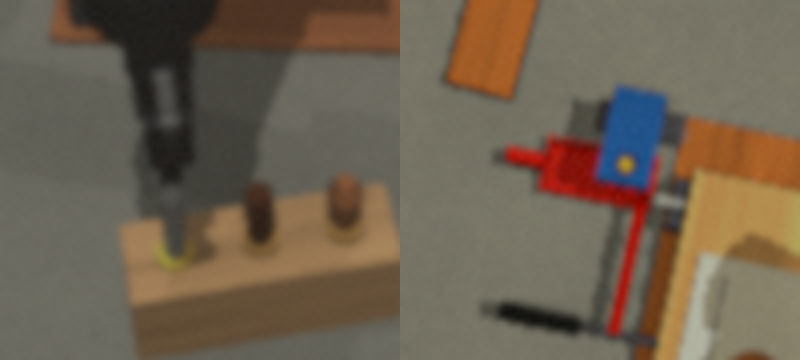

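Top view confirms the tray is under the block, with the pin at (326.5,181) above it. Side view shows the fingers over the drift, whose collar is at (283.5,319.5). Descending.

servo_tool(
  rows=[
    [[50,0,0,30,0,0,0],[50,0.7,0,60,0,0,0],[50,0.7,0,85,0,0,0],[50,0.7,0,103,0,0,0],[50,0.7,0,103,0,0,0],[50,0.7,0,103,0,0,0]],
  ],
)

```text
clock: 9.4
position: [452.2, -391.4, 83.0]
ee_rot: [-0.026, 1.0, -0.0, 0.001]
contact_force: [-0.2, 0.4, 0.4]
gripper_width: 49.9
grasp_force: 0.0
```

servo_tool(
  rows=[
    [[8,0,0,0,0,0,0],[8,0,0,0,0,0,0],[8,0,0,0,0,0,0],[8,0,0,0,0,0,0]],
  ],
)

```text
clock: 9.9
position: [451.5, -391.9, 82.9]
ee_rot: [-0.025, 1.0, -0.0, 0.001]
contact_force: [-0.2, 1.3, 4.2]
gripper_width: 11.6
grasp_force: 58.4
```

```bash
python3 -c "
import json;json.dump([451.1,-391.76,82.0,1.62],open('cmd.json','w'))"
python3 plan.py 451.1,-391.76,235,1.62,8,40 646,-3,235,1.62,8,50 646,-3,222,1.62,8,50,2
```

```text
[[8.0, 0.0, 0.0, -38.2, 0, 0, 0.0], [8.0, 0.0, 0.0, -76.5, 0, 0, 0.0], [8.0, 0.0, 0.0, -114.8, 0, 0, 0.0], [8.0, 0.0, 0.0, -153.0, 0, 0, 0.0], [8.0, -23.8, 42.1, -153.0, 0, 0, 0.0], [8.0, -47.5, 84.2, -153.0, 0, 0, 0.0], [8.0, -71.3, 126.2, -153.0, 0, 0, 0.0], [8.0, -95.0, 168.3, -153.0, 0, 0, 0.0], [8.0, -118.8, 210.4, -153.0, 0, 0, 0.0], [8.0, -142.5, 252.5, -153.0, 0, 0, 0.0]]
[[8.0, -23.8, 42.0, 0.0, 0, 0, 0.0], [8.0, -47.5, 84.1, 0.0, 0, 0, 0.0], [8.0, -71.3, 126.2, 0.0, 0, 0, 0.0], [8.0, -71.3, 126.2, 13.0, 0, 0, 0.0], [8.0, -71.3, 126.2, 13.0, 0, 0, 0.0], [8.0, -71.3, 126.2, 13.0, 0, 0, 0.0]]
cmd [646.015  -3.003 222.      1.62 ]
```

servo_tool(
  rows=[
    [[8,0,0,-38.2,0,0,0],[8,0,0,-76.5,0,0,0],[8,0,0,-114.8,0,0,0],[8,0,0,-153,0,0,0],[8,-23.8,42.1,-153,0,0,0],[8,-47.5,84.2,-153,0,0,0],[8,-71.3,126.2,-153,0,0,0],[8,-95,168.3,-153,0,0,0],[8,-118.8,210.4,-153,0,0,0],[8,-142.5,252.5,-153,0,0,0]],
  ],
)

```text
clock: 11.15
position: [580.8, -131.0, 234.2]
ee_rot: [-0.025, 1.0, 0.0, -0.001]
contact_force: [0.3, -1.1, -1.4]
gripper_width: 11.4
grasp_force: 58.8
```

servo_tool(
  rows=[
    [[8,-23.8,42,0,0,0,0],[8,-47.5,84.1,0,0,0,0],[8,-71.3,126.2,0,0,0,0],[8,-71.3,126.2,13,0,0,0],[8,-71.3,126.2,13,0,0,0],[8,-71.3,126.2,13,0,0,0]],
  ],
)

```text
clock: 11.9
position: [645.2, -4.0, 221.9]
ee_rot: [-0.024, 1.0, -0.0, -0.0]
contact_force: [-0.5, -0.2, -1.0]
gripper_width: 11.7
grasp_force: 58.9
```

```bash
python3 - <<'E'
from fit import *
s=arm.read_state();print(s["clock"],s["position"],s["ee_rot"],s["contact_force"],s["gripper_width"])
t=arm.get_image("top")[:,:,::-1];q=arm.get_image("side")[:,:,::-1]
cv2.imwrite("pics/top4.png",t);cv2.imwrite("pics/side4.png",q)
a=cv2.resize(q[140:215,300:366],None,fx=6,fy=6,interpolation=2);b=cv2.resize(t[135:210,290:356],None,fx=6,fy=6,interpolation=2)
cv2.imwrite("pics/v4.png",np.hstack([a,b]))
p=s["position"]
print((proj("side",p-[0,0,77])[0]+[.1,.9]-[300,140])*6+2.5,(proj("side",p)[0]+[.1,.9]-[300,140])*6+2.5)
E
```

```text
11.9 [645.2487478   -4.04487535 221.92033351] [-2.42628341e-02  9.99705529e-01 -1.95894388e-04 -3.62895911e-04] [-0.53929819 -0.18750773 -1.02809291] 11.680971652619876
[208.42150888 290.944761  ] [211.33961623 173.97000321]
```

View pics/v4.png

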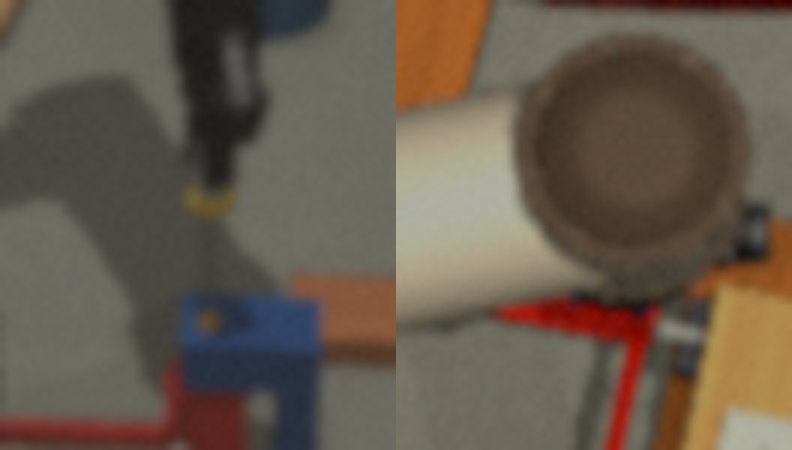

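Side view has the drift shaft at (207,230–290) lined up directly over the brass pin at (208,320). Predicted tip position is within about 1 mm of the pin axis, so I'm going down to contact.

servo_tool(
  rows=[
    [[8,0,0,10,0,0,0],[8,0,0,17,0,0,0],[8,0,0,20,0,0,0],[8,0,0,22,0,0,0],[8,0,0,24,0,0,0],[8,0,0,26,0,0,0]],
  ],
)

```text
clock: 12.75
position: [647.0, -3.5, 201.3]
ee_rot: [-0.026, 1.0, -0.001, 0.003]
contact_force: [-3.6, -0.2, 17.1]
gripper_width: 11.6
grasp_force: 60.2
```

servo_tool(
  rows=[
    [[8,1.5,0,0,0,0,0],[8,1.5,0,0,0,0,0]],
  ],
)

```text
clock: 13.0
position: [646.2, -3.6, 201.3]
ee_rot: [-0.026, 1.0, -0.001, 0.004]
contact_force: [-1.9, -0.7, 13.2]
gripper_width: 11.4
grasp_force: 60.2
```

servo_tool(
  rows=[
    [[8,0,0,2,0,0,0],[8,0,0,4,0,0,0],[8,0,0,4,0,0,0]],
  ],
)

```text
clock: 13.38
position: [646.3, -3.6, 197.9]
ee_rot: [-0.026, 1.0, -0.001, 0.004]
contact_force: [-2.7, 0.9, 15.0]
gripper_width: 11.4
grasp_force: 60.3
```

The tip moves down at a steady ~15 N, now below the block's top, so the pin is sliding. Continuing.

servo_tool(
  rows=[
    [[8,0,0,3,0,0,0],[8,0,0,6,0,0,0],[8,0,0,9,0,0,0],[8,0,0,12,0,0,0],[8,0,0,15,0,0,0],[8,0,0,18,0,0,0],[8,0,0,20,0,0,0],[8,0,0,20,0,0,0]],
  ],
)

```text
clock: 14.38
position: [644.0, -2.8, 171.0]
ee_rot: [-0.025, 1.0, -0.0, -0.001]
contact_force: [-0.5, 0.5, -1.0]
gripper_width: 11.5
grasp_force: 59.0
```

```bash
python3 -c "
import json;json.dump([644.5,-3.1,172.0,1.62],open('cmd.json','w'))"
python3 plan.py 644.5,-3.1,235,1.62,8,35 451.1,-391.76,235,1.62,8,50,2 451.1,-391.76,150,1.62,8,30 451.1,-391.76,83,1.62,8,20,1
```

```text
[[8.0, 0.0, 0.0, -31.5, 0, 0, 0.0], [8.0, 0.0, 0.0, -63.0, 0, 0, 0.0], [8.0, 23.6, -42.1, -63.0, 0, 0, 0.0], [8.0, 47.2, -84.2, -63.0, 0, 0, 0.0], [8.0, 70.8, -126.2, -63.0, 0, 0, 0.0], [8.0, 94.3, -168.3, -63.0, 0, 0, 0.0], [8.0, 117.9, -210.4, -63.0, 0, 0, 0.0], [8.0, 141.5, -252.5, -63.0, 0, 0, 0.0], [8.0, 165.1, -294.5, -63.0, 0, 0, 0.0], [8.0, 188.7, -336.6, -63.0, 0, 0, 0.0]]
[[8.0, 23.6, -42.1, 0.0, 0, 0, 0.0], [8.0, 23.6, -42.1, 0.0, 0, 0, 0.0], [8.0, 23.6, -42.1, 0.0, 0, 0, 0.0], [8.0, 23.6, -42.1, 28.3, 0, 0, 0.0], [8.0, 23.6, -42.1, 56.7, 0, 0, 0.0], [8.0, 23.6, -42.1, 85.0, 0, 0, 0.0], [8.0, 23.6, -42.1, 101.8, 0, 0, 0.0], [8.0, 23.6, -42.1, 118.5, 0, 0, 0.0], [8.0, 23.6, -42.1, 135.2, 0, 0, 0.0], [8.0, 23.6, -42.1, 152.0, 0, 0, 0.0]]
[[8.0, -0.0, 0.0, 0.0, 0, 0, 0.0]]
cmd [ 451.083 -391.783   83.       1.62 ]
```

servo_tool(
  rows=[
    [[8,0,0,-30,0,0,0],[8,0,0,-60,0,0,0],[8,0,0,-63,0,0,0],[8,23.6,-42.1,-63,0,0,0],[8,47.2,-84.2,-63,0,0,0],[8,70.8,-126.2,-63,0,0,0],[8,94.3,-168.3,-63,0,0,0],[8,117.9,-210.4,-63,0,0,0],[8,141.5,-252.5,-63,0,0,0],[8,165.1,-294.5,-63,0,0,0]],
  ],
)

```text
clock: 15.62
position: [492.6, -306.3, 233.6]
ee_rot: [-0.025, 1.0, 0.001, -0.001]
contact_force: [0.3, -0.7, -0.8]
gripper_width: 11.9
grasp_force: 58.8
```

servo_tool(
  rows=[
    [[8,23.6,-42.1,0,0,0,0],[8,47.2,-84.2,0,0,0,0],[8,47.2,-84.2,0,0,0,0],[8,47.2,-84.2,20,0,0,0],[8,47.2,-84.2,50,0,0,0],[8,47.2,-84.2,65,0,0,0]],
  ],
)

```text
clock: 16.38
position: [450.1, -390.4, 167.3]
ee_rot: [-0.025, 1.0, 0.001, -0.002]
contact_force: [-0.0, -0.5, -1.3]
gripper_width: 11.4
grasp_force: 58.9
```

```bash
python3 - <<'E'
from fit import *
s=arm.read_state();print(s["clock"],s["position"],s["contact_force"])
t=arm.get_image("top")[:,:,::-1];q=arm.get_image("side")[:,:,::-1]
cv2.imwrite("pics/top5.png",t);cv2.imwrite("pics/side5.png",q)
t0=cv2.imread("pics/top0.png")
def y(im,x0,y0,w,h,f):
    c=im[y0:y0+h,x0:x0+w].astype(int);m=f(c[...,0],c[...,1],c[...,2]);v,u=np.nonzero(m)
    return len(u),(u.mean()+x0,v.mean()+y0) if len(u) else None
br=lambda b,g,r:(r>b+30)&(g>b+10)&(r>90)
print("brass in block top view before/after",y(t0,320,175,14,10,br),y(t,320,175,14,10,br))
cv2.imwrite("pics/v5.png",np.hstack([cv2.resize(q[265:345,240:340],None,fx=4,fy=4,interpolation=2),cv2.resize(t[150:230,280:380],None,fx=4,fy=4,interpolation=2)]))
E
```

```text
16.375 [ 450.14771742 -390.4037118   167.34476088] [-0.0145798  -0.4621383  -1.25358293]
brass in block top view before/after (10, (np.float64(326.0), np.float64(180.8))) (3, (np.float64(325.6666666666667), np.float64(181.33333333333334)))
```

servo_tool(
  rows=[
    [[8,0,0,15,0,0,0],[8,0,0,30,0,0,0],[8,0,0,48,0,0,0],[8,0,0,65,0,0,0],[8,0,0,78,0,0,0],[8,0,0,87,0,0,0],[8,0,0,87,0,0,0]],
  ],
)

```text
clock: 17.35
position: [451.4, -391.9, 83.1]
ee_rot: [-0.025, 1.0, -0.0, 0.0]
contact_force: [-0.2, -0.7, -0.7]
gripper_width: 11.5
grasp_force: 59.0
```

servo_tool(
  rows=[
    [[8,0,0,0.8,0,0,0],[40,0,0,0.8,0,0,0],[50,0,0,0.8,0,0,0],[50,0,0,0.8,0,0,0],[50,0,0,-30,0,0,0],[50,0,0,-65,0,0,0],[50,0,0,-115,0,0,0],[50,0,0,-127,0,0,0],[50,0,0,-127,0,0,0]],
  ],
)

```text
clock: 18.48
position: [451.3, -391.7, 210.7]
ee_rot: [-0.025, 1.0, -0.0, 0.001]
contact_force: [-0.6, 0.4, -0.7]
gripper_width: 50.1
grasp_force: 0.0
```

```bash
python3 - <<'E'
from fit import *
s=arm.read_state();print(s["clock"],s["position"],s["contact_force"])
t=arm.get_image("top")[:,:,::-1];q=arm.get_image("side")[:,:,::-1]
cv2.imwrite("pics/top6.png",t);cv2.imwrite("pics/side6.png",q)
cv2.imwrite("pics/v6.png",np.hstack([cv2.resize(q[255:345,240:340],None,fx=4,fy=4,interpolation=2),cv2.resize(t[150:240,280:380],None,fx=4,fy=4,interpolation=2)]))
ye=lambda b,g,r:(r>110)&(g>110)&(g-b>60)
for n in(0,3,6):
    c=cv2.imread(f"pics/side{n}.png")[308:330,270:295].astype(int);v,u=np.nonzero(ye(c[...,0],c[...,1],c[...,2]));print(n,len(u),u.mean()+270,v.mean()+308)
E
python3 -c "
import json;json.dump([451.1,-391.8,210.0,1.62],open('cmd.json','w'))"
python3 plan.py 533.4,80,200,2.97,45,50,1
```

```text
18.475 [ 451.27899087 -391.71544636  210.71265015] [-0.60642939  0.44157388 -0.6826699 ]
0 25 282.96 319.16
3 15 280.93333333333334 319.4
6 22 282.45454545454544 319.45454545454544
[[45.0, -10.5, 46.7, 1.0, 0, 0, -0.135], [45.0, -21.1, 93.4, 2.0, 0, 0, -0.27], [45.0, -31.6, 140.2, 3.0, 0, 0, -0.405], [45.0, -42.2, 186.9, 4.0, 0, 0, -0.54], [45.0, -52.7, 233.6, 5.0, 0, 0, -0.675], [45.0, -63.2, 280.3, 6.0, 0, 0, -0.81], [45.0, -73.8, 327.0, 7.0, 0, 0, -0.945], [45.0, -84.3, 373.7, 8.0, 0, 0, -1.08], [45.0, -94.9, 420.5, 9.0, 0, 0, -1.215], [45.0, -105.4, 467.2, 10.0, 0, 0, -1.35]]
[[45.0, 0.0, -0.0, 0.0, 0, 0, 0.0]]
cmd [533.394  80.019 200.      2.97 ]
```

View pics/v6.png

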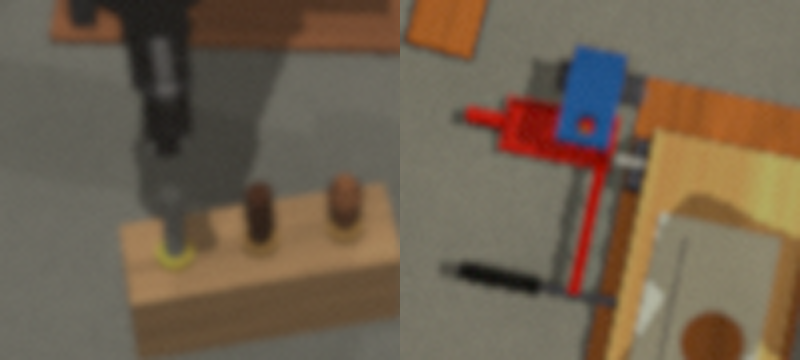

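The hole now shows red tray through it at (326.5,181), so the pin is out, and the drift hangs upright with its collar at (283.5,319). The grab bar lies at px (295–315, 218–222). Moving to it now.

```bash
python3 - <<'E'
from fit import *
for c in[(460,272),(500,280),(540,288)]:
    px=un(c,280,150,4,400,0);print(least_squares(lambda X:proj("top",(X[0],X[1],58))[0]+[-1,.1]-px,[533,60]).x.round(1))
import json
json.dump([451.1,-391.8,210.0,1.62],open('cmd.json','w'))
E
python3 plan.py 533,66,180,2.97,45,50,1 533,66,37,2.97,45,30,2
python3 - <<'E'
import numpy as np
for th in np.arange(.1,1.41,.1):print(round(th,1),round(-110*(1-np.cos(th)),1),round(-110*np.sin(th),1))
E
```

```text
[535.6  91.7]
[530.3  60.5]
[525.   29.4]
[[45.0, -10.4, 45.3, 3.0, 0, 0, -0.135], [45.0, -20.9, 90.6, 6.0, 0, 0, -0.27], [45.0, -31.3, 136.0, 9.0, 0, 0, -0.405], [45.0, -41.7, 181.3, 12.0, 0, 0, -0.54], [45.0, -52.2, 226.6, 15.0, 0, 0, -0.675], [45.0, -62.6, 271.9, 18.0, 0, 0, -0.81], [45.0, -73.0, 317.3, 21.0, 0, 0, -0.945], [45.0, -83.5, 362.6, 24.0, 0, 0, -1.08], [45.0, -93.9, 407.9, 27.0, 0, 0, -1.215], [45.0, -104.3, 453.2, 30.0, 0, 0, -1.35]]
[[45.0, -0.0, -0.0, 0.0, 0, 0, 0.0], [45.0, -0.0, -0.0, 28.6, 0, 0, 0.0], [45.0, -0.0, -0.0, 57.2, 0, 0, 0.0], [45.0, -0.0, -0.0, 85.8, 0, 0, 0.0], [45.0, -0.0, -0.0, 114.4, 0, 0, 0.0], [45.0, -0.0, -0.0, 143.0, 0, 0, 0.0], [45.0, -0.0, -0.0, 143.0, 0, 0, 0.0], [45.0, -0.0, -0.0, 143.0, 0, 0, 0.0]]
cmd [532.984  65.981  37.      2.97 ]
0.1 -0.5 -11.0
0.2 -2.2 -21.9
0.3 -4.9 -32.5
0.4 -8.7 -42.8
0.5 -13.5 -52.7
0.6 -19.2 -62.1
0.7 -25.9 -70.9
0.8 -33.4 -78.9
0.9 -41.6 -86.2
1.0 -50.6 -92.6
1.1 -60.1 -98.0
1.2 -70.1 -102.5
1.3 -80.6 -106.0
1.4 -91.3 -108.4
```

servo_tool(
  rows=[
    [[45,-10.4,45.3,3,0,0,-0.135],[45,-20.9,90.6,6,0,0,-0.27],[45,-31.3,136,9,0,0,-0.405],[45,-41.7,181.3,12,0,0,-0.54],[45,-52.2,226.6,15,0,0,-0.675],[45,-62.6,271.9,18,0,0,-0.81],[45,-73,317.3,21,0,0,-0.945],[45,-83.5,362.6,24,0,0,-1.08],[45,-93.9,407.9,27,0,0,-1.215],[45,-104.3,453.2,30,0,0,-1.35]],
  ],
)

```text
clock: 19.82
position: [531.8, 67.3, 178.1]
ee_rot: [-0.646, 0.763, 0.001, -0.002]
contact_force: [1.0, 0.0, -0.4]
gripper_width: 45.3
grasp_force: 0.0
```

servo_tool(
  rows=[
    [[45,0,1,0,0,0,0],[45,0,1,10,0,0,0],[45,0,1,45,0,0,0],[45,0,1,80,0,0,0],[45,0,1,110,0,0,0],[45,0,1,130,0,0,0],[45,0,1,143,0,0,0],[45,0,1,143,0,0,0]],
  ],
)

```text
clock: 20.82
position: [530.8, 65.2, 35.9]
ee_rot: [-0.644, 0.765, 0.0, -0.001]
contact_force: [0.3, 0.1, -0.5]
gripper_width: 45.4
grasp_force: 0.0
```

servo_tool(
  rows=[
    [[10,0,0,0,0,0,0],[10,0,0,0,0,0,0],[10,0,0,0,0,0,0],[10,0,0,0,0,0,0]],
  ],
)

```text
clock: 21.32
position: [533.3, 66.3, 38.2]
ee_rot: [-0.644, 0.765, -0.001, 0.002]
contact_force: [3.2, -3.9, 0.6]
gripper_width: 14.2
grasp_force: 58.6
```

servo_tool(
  rows=[
    [[10,0,-0.5,-11,0,0,0],[10,0,-2.2,-21.9,0,0,0],[10,0,-4.9,-32.5,0,0,0],[10,0,-8.7,-42.8,0,0,0],[10,0,-13.5,-52.7,0,0,0],[10,0,-19.2,-62.1,0,0,0],[10,0,-19.2,-62.1,0,0,0]],
  ],
)

```text
clock: 22.2
position: [551.0, 62.9, 98.9]
ee_rot: [-0.644, 0.765, -0.0, 0.0]
contact_force: [5.5, -2.4, -8.8]
gripper_width: 14.0
grasp_force: 59.3
```

Working: the bar is at θ≈0.6. Continuing the arc.

servo_tool(
  rows=[
    [[10,0,-6.7,-8.8,0,0,0],[10,0,-14.2,-16.8,0,0,0],[10,0,-22.4,-24.1,0,0,0],[10,0,-31.4,-30.5,0,0,0],[10,0,-40.9,-35.9,0,0,0],[10,0,-50.9,-40.4,0,0,0],[10,0,-61.4,-43.9,0,0,0],[10,0,-68,-45.5,0,0,0],[10,0,-70,-45.8,0,0,0],[10,0,-70,-45.8,0,0,0]],
  ],
)

```text
clock: 23.45
position: [617.9, 50.4, 145.7]
ee_rot: [-0.644, 0.765, 0.001, -0.002]
contact_force: [-5.0, -3.5, 0.9]
gripper_width: 13.5
grasp_force: 60.6
```

servo_tool(
  rows=[
    [[36,0,0,0,0,0,0],[36,0,0,0,0,0,0],[36,0,0,0,0,0,0],[36,0,0,-25,0,0,0],[36,0,0,-60,0,0,0],[36,0,0,-100,0,0,0],[36,-40,40,-120,0,0,0],[36,-80,80,-120,0,0,0],[36,-120,110,-120,0,0,0],[36,-120,110,-120,0,0,0]],
  ],
)

```text
clock: 24.7
position: [530.5, 190.9, 265.7]
ee_rot: [-0.646, 0.763, 0.0, 0.001]
contact_force: [0.5, -0.4, 0.5]
gripper_width: 36.3
grasp_force: 0.0
```

```bash
python3 - <<'E'
from fit import *
s=arm.read_state();print(s["clock"],s["position"],s["contact_force"])
t=arm.get_image("top")[:,:,::-1];q=arm.get_image("side")[:,:,::-1]
cv2.imwrite("pics/top7.png",t);cv2.imwrite("pics/side7.png",q)
E_=(632,-16.1,-.17);th=1.35
for a in(0,1.0,1.35):
    print(a,proj("top",W(E_,(-110*np.cos(a),62,55+110*np.sin(a))))[0]+[-1,.1],proj("side",W(E_,(-110*np.cos(a),62,55+110*np.sin(a))))[0]+[.1,.9])
# dark (bar) pixels
for n,im,r in(("top",t,(285,165,50,65)),("side",q,(285,150,60,60))):
    x,y,w,h=r;c=im[y:y+h,x:x+w].astype(int);m=(c.max(2)<50);v,u=np.nonzero(m)
    for row in range(0,h,3):print(n,y+row,"".join("#" if k else "." for k in m[row]))
E
```

```text
24.7 [530.47503175 190.92836203 265.65701463] [ 0.52078937 -0.37507286  0.48267764]
0 [303.68939447 218.41549821] [296.71028504 198.32236108]
1.0 [306.04346025 200.52709409] [311.90685762 176.89392691]
1.35 [308.30729911 188.29365455] [323.21747172 173.46172106]
top 165 ..................................................
top 168 ...................................#..............
top 171 ..................................................
top 174 ..................................................
top 177 ..................................................
top 180 ..................................................
top 183 ..................................................
top 186 ...............####...............................
top 189 ..............#################.#.................
top 192 ............................########..............
top 195 ..................................................
top 198 ..................................................
top 201 ..................................................
top 204 ..................................................
top 207 ...
[... 1160 characters left out ...]

side 180 .....................................#......................
side 183 ............................................................
side 186 ............................................................
side 189 ............................................................
side 192 ............................................................
side 195 ............................................................
side 198 ............................................................
side 201 ............................................................
side 204 ............................................................
side 207 ............................................................
```

The bar now sits at top v≈189 and side u≈322.5, which matches the stop at 1.35 rad. The arm is clear, so I'm handing in.

```bash
python3 -c "
from bench import arm
print(arm.job_done())"
```

```text
the job is handed in; nothing more can be done
None
```

I handed the job in at about 25 s of the 72 s, with no verdict returned: the pin is out of its hole and into the tray under the block, the punch hangs in its rack hole, and the leg is on its stop at about 1.35 rad with the arm clear.

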